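Set the games shelf out for the next round

TASK

Set out the game, with left and right as seen from the robot: lay the large wooden disc centred in the left ring of the cork mat with the small wooden disc centred on top of it, and stand the pawn upright, to the right of them, in the centre of the right ring. Put the larger red die in the caddy, midway between its two latched boxes and centred front to back, and the smaller red die on the middle of the green chest's top. Leave the steel bowl and the dice cup where they are.

Things in the scene. Friction and masses are not known exactly. Their poses are not given: they have to be found in the camera images.
- mat: Thin cork mat, 80 mm (x) by 180 mm (y), 3 mm thick, with two equal dark ring outlines (64 mm across, lines look only) side by side along its length: the left ring's centre is at y = +50 mm, the right ring's at y = -50 mm. Origin: centre of its underside. Fixed to the shelf. Turned less than 20 degrees from facing the robot; its x axis points away from the robot, y to the robot's left, z up.
- chest: Green token chest with two small closed drawers (brass knobs, towards the robot), 100 mm (x) by 110 mm (y), 55 mm tall, flat top. Origin: centre of its underside. Fixed to the shelf. Turned less than 20 degrees from facing the robot; its x axis points away from the robot, y to the robot's left, z up.
- caddy: Black plastic game caddy, 74 mm (x) by 170 mm (y): a 6 mm thick base with a closed latched box (40 mm wide in y, 40 mm tall over all, grey lid, steel latch) at each end, and between the two boxes a flat bay 90 mm wide, open to front and back, whose floor is 6 mm above the shelf. Origin: centre of the underside, under the middle of the bay. Fixed to the shelf. Turned less than 20 degrees from facing the robot; its x axis points away from the robot, y to the robot's left, z up.
- disc_large: Loose plain mid-brown wooden disc, 52 mm diameter, 16 mm thick, lying flat at the start. Origin: its centre (8 mm above its underside), z along its axis. About 24 g.
- disc_small: Loose plain mid-brown wooden disc, 36 mm diameter, 16 mm thick, lying flat at the start. Origin: its centre (8 mm above its underside), z along its axis. About 12 g.
- pawn: Loose turned wooden pawn standing upright, 50 mm tall: foot 32 mm across and 8 mm high, straight waist 22 mm across from 14 to 34 mm above the underside, slightly wider round head (26 mm across at 40 mm). Origin: centre of its underside, z up. About 22 g.
- die_large: The larger of two loose red silicone dice, a 32 mm cube with white pips, axes along its edges. Origin: its centre (16 mm above the underside). About 38 g.
- die_small: The smaller of two loose red silicone dice, a 22 mm cube with white pips, axes along its edges. Origin: its centre (11 mm above the underside). About 12 g.
- bowl: Bystander: loose stainless steel bowl of thin wooden discs, 110 mm across at the rim, 45 mm tall, standing behind the work. Origin: centre of its underside.
- tumbler: Bystander: loose dark wooden dice cup, 72 mm across, 65 mm tall, open at the top, standing behind the work. Origin: centre of its underside.
Things that resemble listed ones, but are neither listed nor needed, are in the scene too. What is shaped like the die_small but pink or purple is not meant.

How it is judged (in metres and radians):
At the end, for the whole second after the job is handed in: All released, at rest and flat or upright: large disc on the mat and pawn on the mat within 12 mm (per mat axis) of left and right ring centres; small disc on the large, centres within 10 mm; larger die on the caddy bay floor, smaller die on the chest top, each within 15 mm of its middle (x of disc_large in the frame of mat between -0.012 and 0.012 m and y of disc_large in the frame of mat between 0.038 and 0.062 m and z of disc_large in the frame of mat between 0.007 and 0.015 m and angle between the z axis of each of disc_large, disc_small and the z axis of mat, either way round below 0.15 rad and linear speed of each of disc_large, disc_small, pawn, die_large, die_small below 0.02 m/s and horizontal distance between disc_small and disc_large below 0.01 m and z of disc_small in the frame of mat between 0.023 and 0.031 m and x of pawn in the frame of mat between -0.012 and 0.012 m and y of pawn in the frame of mat between -0.062 and -0.038 m and z of pawn in the frame of mat between -0.001 and 0.007 m and angle between pawn's own z axis and vertical below 0.15 rad and horizontal distance between die_large and caddy below 0.015 m and z of die_large in the frame of caddy between 0.018 and 0.026 m and horizontal distance between die_small and chest below 0.015 m and z of die_small in the frame of chest between 0.063 and 0.069 m); the robot touches nothing.
It fails at once if the steel bowl or the dice cup is shifted by more than 20 mm or tipped over (distance of any of bowl, tumbler from where it was at the start of the episode above 0.02 m or angle between any of bowl, tumbler's own z axis and vertical above 0.3 rad).
It also fails if it takes over 128 s, if anything falls off the work surface, if the arm or the gripper's body presses on something with over 40 N, if the wrist force passes 120 N, or if a joint passes its speed limit or range.

ROBOT

A 7-joint arm with a two-finger parallel gripper is mounted at the origin on the work surface. World frame = base frame: x ahead of the robot, y to its left, z up, the work surface at z = 0. Lengths are in m, angles in degrees, forces in N, time in s.
With the tool pointing down it reaches from about 0.425 to 0.8 m from the base axis. Payload 8.3 kg.
Tool frame: the origin (TCP) lies between the finger pads; the fingertips stand 25 mm ahead of it and the grasp point (between the pads) lies 6 mm ahead of it; z points along the fingers, y is the line along which they close (so a half turn about z gives the same grasp; the last joint's range is limited). The gripper opens to 85 mm and grips with 20 to 120 N. Pads are 22 mm wide; open, the fingers measure 114 mm over their backs; the gripper's body (76 mm by 85 mm) begins 54 mm behind the grasp point. The pads swing forward as they close: fully open they stand 13 mm farther back than shut.
Start: joints at [64.177, 21.967, 0.94, 78.501, -0.361, 79.538, -2.664], TCP at [0.236, -0.579, 0.256] pointing down, gripper open.
Joint ranges: [-169.22, 169.22], [-14.56, 117.87], [-87.37, 89.26], [10.42, 133.3], [-82.24, 262.24], [0.94, 117.77], [-172.7, 172.7]. Speed limits (degrees/s): [136.94, 136.94, 172.46, 172.46, 180, 180, 180].

INTERFACE

Orientations are given as [roll, pitch, yaw] about the fixed x, y, z axes, in that order (R = Rz(yaw) Ry(pitch) Rx(roll)).
In Python, from rig import get_state, get_image, calibration, finish_job, recognise, trace, pinpoint gives the robot as it stands. The module is installed in compiled form; this text tells all that it offers.
- The arm moves only by the shell command python3 -m crank 'ROWS'. ROWS is JSON, one flat list of numbers, 5 for each row, row after row: the closure, from 0 (fully open) to 1 (shut), then the shift along the tool's x, y, z as a fraction of full scale, then the turn about the tool's z as a fraction of full scale. In form: [grip, dx, dy, dz, turn, grip, dx, dy, dz, turn, ...]. A call has 1 to 20 rows; each row shifts and turns the commanded pose from where the row before left it, along the tool's axes as they then stand; what a row does not reach is not made up. Full scale, the value 1, is 40 mm for a shift and 60 degrees for a turn. A row lasts 1/12 s, in which the tool goes at most 41.7 mm and 7.16 degrees, less where a joint would pass 70% of its speed; a pose out of reach is approached as far as the arm can. A call with a number of a shift or a turn outside -1 to 1 is refused whole. A call with a gripper value outside its range is refused whole. The fingers move at their own pace and stop on an object; the grip force is fixed at half the most. Time passes only in rows, so rows that do not move let the fingers close. It gives the time, the measured TCP pose, the force, the opening and the grip force at its end, in the units of the state.
- get_state(): the state, without advancing time (a new reading comes with each control period).
- get_image(name): name is "scene" or "side" or "wrist"; returns the picture (400x640x3 uint8, red, green, blue); there is no depth.
- calibration(name): a dict with "intrinsics" (3x3 intrinsics, pixels), "R" (3x3) and "t" (3): a world point X has camera coordinates R X + t. Camera axes: x right, y down, z forward; pixel columns grow to the right and rows downward; lengths in m; the calibration is good to about 2 mm. A picture is of the moment at which its call begins: read the wrist's pose just before it. calibration takes no time and is no camera call; for the wrist camera it gives the pose at the moment of the call.
- finish_job(): hands the job in; it is judged then, once.
Trained networks look in the newest picture that a camera, given by its name, has taken for a name from the list of things; names that differ only in an ending like _2 or _b are one class to them, and where a whole thing is asked for, a point or a joint stands for the part that bears it (a point fixed in the world has none). Each returns a list of dicts, best first, with "conf" (0 to 1); they miss things now and then, are a little off and sometimes report something else, mostly with a low value. They report only what shows in the picture. A call takes as long as a camera call. They do not tell look-alikes from the thing itself.
- recognise(camera, label): "extent" ([left, top, width, height] in pixels, round what is visible of it).
- trace(camera, label): "region" (400x640 bool, what is visible of it) and "extent" ([left, top, width, height] in pixels, round what is visible of it).
- pinpoint(camera, label): "point" ([column, row] in pixels: a listed point, or the origin of a listed thing).
The state is a dict: "time": time; "joint_positions": joint angles; "qvel": joint speeds; "joint_efforts": joint torques, N m; "tcp_pos": TCP position; "tool_rot": TCP orientation; "force": force on the tool from outside, world axes, zero at the start; "torque": the same for the moment, N m; "grip_width": finger opening in m; "finger_force": force on a finger pad.
Only numpy, scipy, OpenCV 4.12 (cv2) and the standard library are available. Lean on these libraries where they do the work, as an engineer would, in place of code of your own. Each camera call takes 0.05 s, during which the arm holds its last target. There are 200 camera calls.

## Working session

There is one attempt and no reset: what is moved stays moved. The work goes in short steps, Python scripts to look and compute and a shell command to move; the robot and the scene stay as the last step left them, time stands still between calls to the robot, and variables do not carry over. Pictures are saved under pics/ and viewed, at most 14 in all, crops included, and the job is handed in when it is done.

```bash
mkdir -p pics; python3 - <<'E'
from rig import *
import cv2,numpy as np
s=get_state();print(s)
for n in ["scene","side"]:
    cv2.imwrite(f"pics/{n}0.png",get_image(n)[:,:,::-1])
    c=calibration(n);print(n,np.round(c["intrinsics"],1).tolist(),np.round(c["R"],3).tolist(),np.round(c["t"],3).tolist())
    for l in "mat chest caddy disc_large disc_small pawn die_large die_small bowl tumbler".split():
        print(l,[(np.round(d["point"]).tolist(),round(d["conf"],2)) for d in pinpoint(n,l)[:4]])
E
```

```text
{'time': 0.0, 'joint_positions': array([64.1770541 , 22.01636067,  0.93769872, 78.56094237, -0.36149162,
       79.53719564, -2.66386457]), 'qvel': array([-0.04752338, -0.0348029 , -0.13795637,  0.009794  ,  0.02358753,
       -0.01262972, -0.11122811]), 'joint_efforts': array([-8.65348611e-04, -6.27601790e+01,  8.43785238e-01, -3.71818757e+01,
        1.64264871e-02,  1.43831686e-02,  3.33101286e-05]), 'tcp_pos': array([ 0.23621536, -0.57816043,  0.25526958]), 'tool_rot': array([-1.79888311e+02,  1.34278980e-03,  2.22234176e+01]), 'force': array([ 0.12041493, -0.30996839,  0.62667996]), 'torque': array([ 0.03908032,  0.01863138, -0.04459021]), 'finger_force': 0.0, 'grip_width': 0.08555100891388973}
scene [[500.4, 0.0, 322.5], [0.0, 500.4, 208.7], [0.0, 0.0, 1.0]] [[0.541, 0.841, -0.012], [0.656, -0.43, -0.62], [-0.527, 0.328, -0.784]] [-0.307, -0.331, 1.36]
mat [([323.0, 240.0], 0.92)]
chest [([202.0, 304.0], 0.73)]
caddy [([433.0, 178.0], 0.59)]
disc_large [([285.0, 192.0], 0.78)]
disc_small [([336.0, 158.0], 0.53), ([328.0, 240.0], 0.48)]
pawn [([167.0, 216.0], 0.59)]
die_large [([372.0, 116.0], 0.8)]
die_small [([206.0, 231.0], 0.65), ([222.0, 211.0], 0.59), ([192.0, 193.0], 0.51)]
bowl []
tumbler [([463.0, 253.0], 0.95)]
side [[457.4, 0.0, 324.1], [0.0, 457.4, 194.0], [0.0, 0.0, 1.0]] [[-0.709, -0.705, 0.014], [-0.534, 0.524, -0.663], [0.461, -0.478, -0.748]] [0.386, 0.332, 0.943]
mat [([311.0, 195.0], 0.81)]
chest [([384.0, 153.0], 0.76)]
caddy [([228.0, 266.0], 0.64), ([446.0, 198.0], 0.64), ([322.0, 269.0], 0.28)]
disc_large [([356.0, 229.0], 0.7)]
disc_small [([323.0, 268.0], 0.51)]
pawn [([444.0, 199.0], 0.75)]
die_large [([289.0, 325.0], 0.72)]
die_small [([403.0, 202.0], 0.67), ([406.0, 185.0], 0.54), ([438.0, 210.0], 0.46)]
bowl [([312.0, 133.0], 0.91)]
tumbler [([206.0, 202.0], 0.85)]
```

View pics/scene0.png

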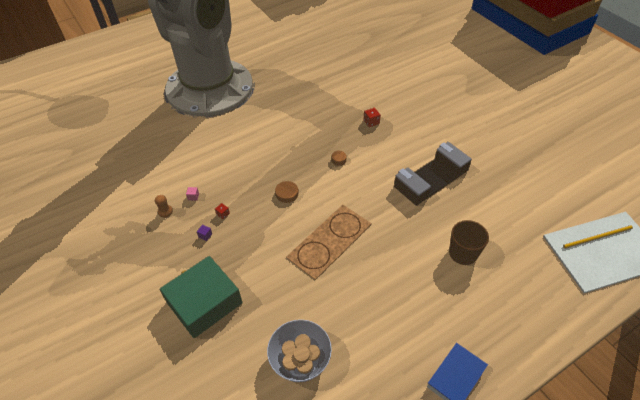

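View pics/side0.png

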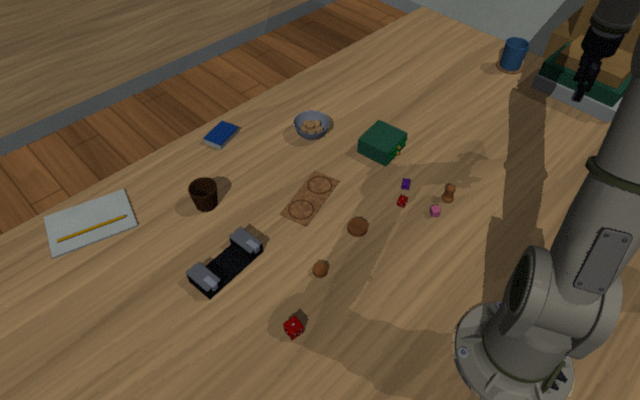

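Pictures: candidates for the small die, in scene / side pixels, are red (222,211)/(403,201), pink (192,193)/(436,211) and purple (204,232)/(406,184). I choose the red one. The only larger red die is at (372,116)/(293,327). The large disc is at (287,191)/(357,227) and the small disc at (339,158)/(320,268). The pawn is at (163,206)/(449,192). Next I'll fit poses to the silhouettes in both views.

```bash
cat > h.py <<'E'
from rig import *
import cv2,numpy as np
from scipy.optimize import minimize,least_squares
def proj(c,X):
    p=(X@np.array(c["R"]).T+c["t"])@np.array(c["intrinsics"]).T
    return p[:,:2]/p[:,2:]
def box(x0,x1,y0,y1,z0,z1): return np.array([[x,y,z] for x in(x0,x1) for y in(y0,y1) for z in(z0,z1)],float)
def cyl(r,z0,z1):
    a=np.linspace(0,2*np.pi,24,endpoint=False);return np.array([[r*np.cos(t),r*np.sin(t),z] for z in(z0,z1) for t in a])
M={"mat":[box(-.04,.04,-.09,.09,0,.003)],"chest":[box(-.05,.05,-.055,.055,0,.055)],
"caddy":[box(-.037,.037,-.085,.085,0,.006),box(-.037,.037,.045,.085,0,.04),box(-.037,.037,-.085,-.045,0,.04)],
"disc_large":[cyl(.026,0,.016)],"disc_small":[cyl(.018,0,.016)],
"pawn":[cyl(.016,0,.008),cyl(.011,0,.036),cyl(.013,.037,.043),cyl(.008,.04,.05)],
"die_large":[box(-.016,.016,-.016,.016,0,.032)],"die_small":[box(-.011,.011,-.011,.011,0,.022)],
"bowl":[cyl(.055,.04,.045),cyl(.03,0,.045)],"tumbler":[cyl(.036,0,.065)]}
S=4
def render(c,l,p,z=0.):
    m=np.zeros((400*S,640*S),np.uint8);cs,sn=np.cos(p[2]),np.sin(p[2])
    for B in M[l]:
        X=B@np.array([[cs,sn,0],[-sn,cs,0],[0,0,1]])+[p[0],p[1],z]
        cv2.fillConvexPoly(m,cv2.convexHull((proj(c,X)*S).astype(np.int32)),1)
    return m
def fit(l,masks,p0,z=0.):
    "masks: list of (calib, bool mask); returns pose, IoU"
    ms=[(c,cv2.resize(m.astype(np.uint8),None,fx=S,fy=S,interpolation=0)) for c,m in masks]
    def f(p):
        v=[]
        for c,m in ms:
            r=render(c,l,p,z);v.append((r&m).sum()/max((r|m).sum(),1))
        return -np.mean(v)
    best=None
    for y in ([0] if l in("disc_large","disc_small","pawn","bowl","tumbler") else np.radians([-15,0,15] if l in("mat","chest","caddy") else [0,30,60])):
        s=np.array([[p0[0],p0[1],y]]*4)+[[0,0,0],[.012,0,0],[0,.012,0],[0,0,.15]]
        r=minimize(f,s[0],method="Nelder-Mead",options=dict(initial_simplex=s,xatol=2e-4,fatol=1e-4,maxfev=120))
        if best is None or r.fun<best.fun: best=r
    return best.x,-best.fun
def ray(c,uv,z):
    R=np.array(c["R"]);o=-R.T@c["t"];d=R.T@np.linalg.solve(np.array(c["intrinsics"]),[*uv,1]);return o+d*(z-o[2])/d[2]
def pick(cam,l,px=None):
    ds=trace(cam,l)
    if not ds: return None
    if px is None: return ds[0]["region"]
    k=lambda d:np.hypot(*(np.argwhere(d["region"]).mean(0)[::-1]-px))
    d=min(ds,key=k);return d["region"] if k(d)<14 else None
E
python3 - <<'E'
from h import *
px={"mat":[(328,240),(311,199)],"chest":[(202,297),(383,142)],"caddy":[(433,175),(227,262)],"disc_large":[(287,191),(357,227)],"disc_small":[(339,158),(320,268)],"pawn":[(163,206),(449,192)],"die_large":[(372,117),(293,327)],"die_small":[(222,211),(403,201)],"bowl":[(300,352),(313,126)],"tumbler":[(468,242),(204,195)]}
I={n:get_image(n) for n in("scene","side")};C={n:calibration(n) for n in I}
for l,(a,b) in px.items():
    ms=[(n,pick(n,l,p)) for n,p in(("scene",a),("side",b))]
    ms=[(C[n],m) for n,m in ms if m is not None]
    h=M[l][0][:,2].max()/2
    q=[ray(C["scene"],a,h),ray(C["side"],b,h)]
    if not ms: print(l,"none",q);continue
    p,i=fit(l,ms,(q[0]+q[1])/2)
    print(l,len(ms),np.round(p[:2],4),round(np.degrees(p[2]),1),"iou",round(i,3),"rays",np.round(q[0][:2],3),np.round(q[1][:2],3))
a=cv2.resize(I["scene"][170:250,140:300],None,fx=4,fy=4);b=cv2.resize(I["side"][170:225,380:460],None,fx=4,fy=4)
b=cv2.copyMakeBorder(b,0,0,0,320,0);cv2.imwrite("pics/crop.png",np.vstack([a,b])[:,:,::-1])
E
```

```text
mat 2 [ 0.6001 -0.0048] 15.8 iou 0.939 rays [ 0.6   -0.008] [ 0.595 -0.001]
chest 2 [ 0.5898 -0.2839] 8.0 iou 0.949 rays [ 0.594 -0.284] [ 0.589 -0.288]
caddy 2 [0.5829 0.2853] 5.6 iou 0.942 rays [0.581 0.292] [0.591 0.278]
disc_large 2 [ 0.4422 -0.0156] 3.9 iou 0.918 rays [ 0.442 -0.014] [ 0.443 -0.015]
disc_small 2 [0.4191 0.1387] 4.5 iou 0.816 rays [0.421 0.14 ] [0.423 0.136]
pawn 2 [ 0.3405 -0.2634] 1.6 iou 0.863 rays [ 0.327 -0.262] [ 0.35  -0.283]
die_large 2 [0.3541 0.2836] -9.2 iou 0.887 rays [0.355 0.284] [0.356 0.282]
die_small 2 [ 0.4139 -0.1602] 13.1 iou 0.839 rays [ 0.416 -0.161] [ 0.414 -0.163]
bowl 2 [ 0.785  -0.1873] 1.5 iou 0.927 rays [ 0.783 -0.185] [ 0.787 -0.196]
tumbler 2 [0.776  0.2052] 9.5 iou 0.828 rays [0.774 0.211] [0.778 0.205]
```

View pics/crop.png

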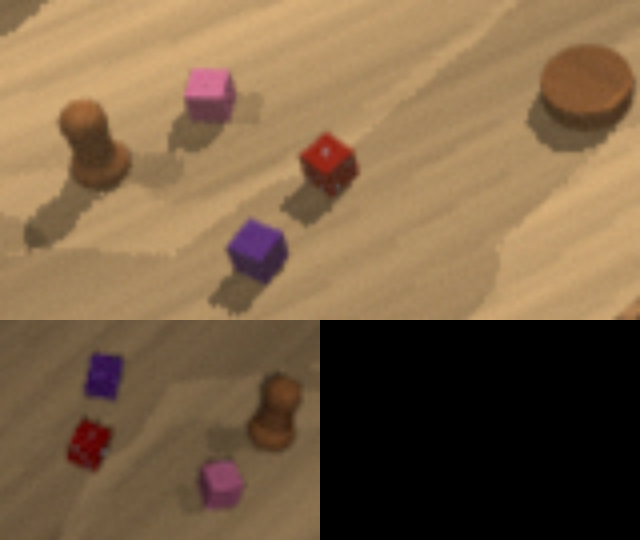

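The crop confirms the choice: the red small die is at scene (222,211), between the pink cube (192,193) and the purple cube (204,232).

```bash
cat >> h.py <<'E'
def plan(x,y,z,yaw=None):
    s=get_state();p=s["tcp_pos"];w=s["tool_rot"][2]
    t=0 if yaw is None else (w-yaw+90)%180-90
    a=np.radians(w-t);d=np.array([x,y,z])-p
    mm=1000*np.array([d[0]*np.cos(a)+d[1]*np.sin(a),d[0]*np.sin(a)-d[1]*np.cos(a),-d[2]])
    print("t",round(s["time"],1),"tcp",np.round(p,4),"rot",np.round(s["tool_rot"],1),"q7",round(s["joint_positions"][6]),"w",round(s["grip_width"],4),"F",np.round(s["force"],1),"fing",round(s["finger_force"],1))
    print("turn total (60deg)",round(t/60,3),"shift (40mm)",np.round(mm/40,3))
E
python3 - <<'E'
from h import *
for n,P in (("scene",[(192,193),(204,232)]),("side",[(436,211),(406,184)])):
    for p in P: print(n,p,np.round(ray(calibration(n),p,.011)[:2],3))
plan(.3405,-.2634,.2,60)
E
```

```text
scene (192, 193) [ 0.334 -0.195]
scene (204, 232) [ 0.446 -0.217]
side (436, 211) [ 0.333 -0.197]
side (406, 184) [ 0.446 -0.217]
t 2.2 tcp [ 0.2364 -0.5786  0.2563] rot [-180.    -0.    22.2] q7 -3 w 0.0851 F [-0.4  0.4  0.1] fing 0.0
turn total (60deg) -0.63 shift (40mm) [ 8.125 -1.685  1.407]
```

```bash
python3 -m crank '[0,0,0,0,-0.107,0,0,0,0,-0.107,0,0,0,0,-0.107,0,0,0,0,-0.107,0,0,0,0,-0.107,0,0,0,0,-0.107,0,0,0,0,-0.107,0,0,0,0,-0.107,0,0,0,0,-0.107,0,0,0,0,0]'; python3 - <<'E'
from h import *
plan(.3405,-.2634,.2,80)
E
```

```text
time: 3.03
tcp_pos: [0.2363, -0.5786, 0.2563]
tool_rot: [180.0, -0.0, 80.3]
force: [-0.1, -0.4, 0.4]
grip_width: 0.0856
finger_force: 0.0
t 3.0 tcp [ 0.2363 -0.5786  0.2563] rot [180.   -0.   80.3] q7 53 w 0.0856 F [-0.1 -0.4  0.4] fing 0.0
turn total (60deg) 0.005 shift (40mm) [8.212 1.197 1.406]
```

```bash
python3 -m crank '[0,0.684,0.1,0.117,0,0,0.684,0.1,0.117,0,0,0.684,0.1,0.117,0,0,0.684,0.1,0.117,0,0,0.684,0.1,0.117,0,0,0.684,0.1,0.117,0,0,0.684,0.1,0.117,0,0,0.684,0.1,0.117,0,0,0.684,0.1,0.117,0,0,0.684,0.1,0.117,0,0,0.684,0.1,0.117,0,0,0.684,0.1,0.117,0,0,0,0,0,0,0,0,0,0,0]'; python3 - <<'E'
from h import *
plan(.3405,-.2634,.2,80)
c=calibration("wrist");im=get_image("wrist")
print(np.round(proj(c,np.array([[.3405,-.2634,0],[.3405,-.2634,.05]]))))
for l in("pawn",): 
  for d in trace("wrist",l): 
    p,i=fit(l,[(c,d["region"])],(.34,-.263)); print(l,d["extent"],d["conf"],p,i)
cv2.imwrite("pics/w1.png",im[:,:,::-1])
E
```

```text
time: 4.2
tcp_pos: [0.3411, -0.2623, 0.2003]
tool_rot: [180.0, 0.0, 80.0]
force: [-0.0, 0.4, 0.6]
grip_width: 0.0854
finger_force: 0.0
t 4.2 tcp [ 0.3411 -0.2623  0.2003] rot [180.   0.  80.] q7 23 w 0.0854 F [-0.   0.4  0.6] fing 0.0
turn total (60deg) -0.0 shift (40mm) [-0.029 -0.011  0.008]
[[316. 180.]
 [315. 193.]]
pawn [305.4, 165.7, 25.8, 35.3] 0.84 [ 0.34275992 -0.26260793  0.01870052] 0.9506416584402764
```

View pics/w1.png

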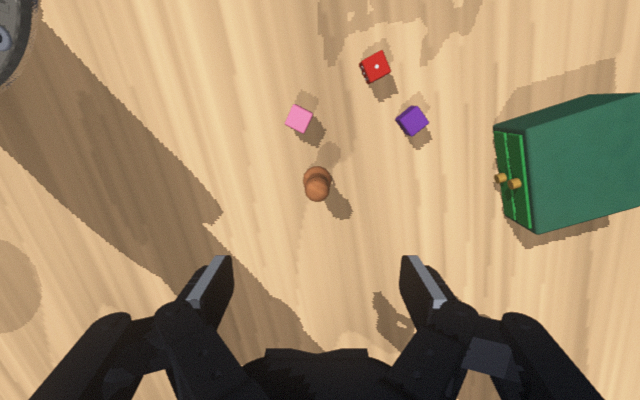

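Wrist view: pawn at (317,184), red die at (375,66), with pink (300,118) and purple (411,121) clear of the finger paths. Descending onto the pawn.

```bash
python3 -m crank '[0,0,0.04,0.7,0,0,0,0,0.7,0,0,0,0,0.7,0,0,0,0,0.7,0,0,0,0,0.7,0,0,0,0,0.35,0,0,0,0,0.25,0,0,0,0,0,0,1,0,0,0,0,1,0,0,0,0,1,0,0,0,0,1,0,0,0,0,1,0,0,0,0,1,0,0,0,0,1,0,0,0,0,1,0,0,0,0]'; python3 - <<'E'
from h import *
plan(.5864,-.0529,.1,80)
print(proj(calibration("wrist"),np.array([[.3427,-.2626,0.04]])))
E
```

```text
time: 5.63
tcp_pos: [0.3427, -0.2642, 0.0371]
tool_rot: [179.9, 0.1, 80.0]
force: [-1.2, 0.5, 7.2]
grip_width: 0.0223
finger_force: 56.1
t 5.6 tcp [ 0.3427 -0.2642  0.0371] rot [1.799e+02 1.000e-01 8.000e+01] q7 17 w 0.0223 F [-1.2  0.5  7.2] fing 56.1
turn total (60deg) 0.0 shift (40mm) [ 6.261  5.083 -1.573]
[[315.49268241 284.80260515]]
```

```bash
python3 -m crank '[1,0,0,-0.4,0,1,0,0,-0.7,0,1,0,0,-0.8,0,1,0,0,-0.8,0,1,0,0,-0.8,0,1,0,0,-0.6,0]'; python3 - <<'E'
from h import *
plan(.6137,-.0529,.2,80)
E
```

```text
time: 6.13
tcp_pos: [0.3427, -0.264, 0.2032]
tool_rot: [179.9, 0.1, 80.0]
force: [0.8, -0.4, -0.6]
grip_width: 0.0225
finger_force: 57.2
t 6.1 tcp [ 0.3427 -0.264   0.2032] rot [1.799e+02 1.000e-01 8.000e+01] q7 23 w 0.0225 F [ 0.8 -0.4 -0.6] fing 57.2
turn total (60deg) 0.0 shift (40mm) [6.373 5.756 0.081]
```

```bash
python3 -m crank '[1,0.3,0.25,0,0,1,0.6,0.55,0,0,1,0.7,0.6,0,0,1,0.7,0.65,0,0,1,0.7,0.65,0,0,1,0.7,0.65,0,0,1,0.7,0.65,0,0,1,0.7,0.6,0,0,1,0.6,0.55,0,0,1,0.4,0.35,0,0,1,0.2,0.2,0,0,1,0.073,0.056,0.08,0,1,0,0,0,0,1,0,0,0,0]'; python3 - <<'E'
from h import *
plan(.6137,-.0529,.2,80)
c=calibration("wrist");im=get_image("wrist")
t=trace("wrist","mat")
if t:
    m=t[0]["region"];print(t[0]["extent"],t[0]["conf"])
    print(fit("mat",[(c,m)],(.6,-.005)))
p=np.array([[.6137,-.0529,.003],[.5865,.0433,.003]]);q=proj(c,p);print(q)
v=im.copy()
for u in q: cv2.drawMarker(v,tuple(int(k) for k in u),(0,255,0),0,10)
cv2.imwrite("pics/w2.png",v[:,:,::-1])
E
```

```text
time: 7.3
tcp_pos: [0.6123, -0.0542, 0.1966]
tool_rot: [-179.9, 0.1, 79.9]
force: [0.2, -0.5, 1.0]
grip_width: 0.0225
finger_force: 57.2
t 7.3 tcp [ 0.6123 -0.0542  0.1966] rot [-1.799e+02  1.000e-01  7.990e+01] q7 -18 w 0.0225 F [ 0.2 -0.5  1. ] fing 57.2
turn total (60deg) -0.001 shift (40mm) [ 0.038  0.028 -0.085]
[222.3, 35.4, 144.0, 188.7] 0.65
(array([ 0.60236478, -0.0048866 ,  0.27806359]), np.float64(0.9847217321869604))
[[317.19749961 178.96995713]
 [273.88905967  91.96117136]]
```

View pics/w2.png

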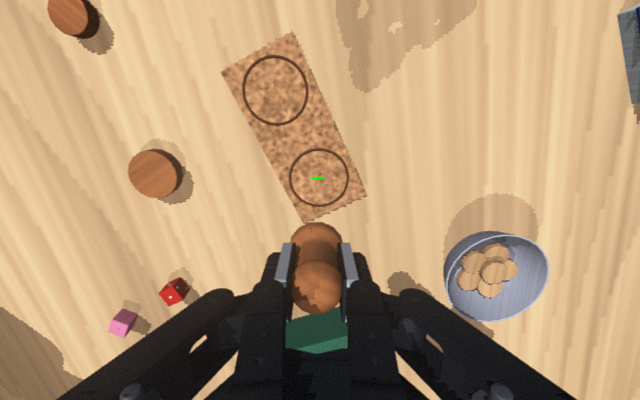

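Wrist view: ring centres at (275,90) and (319,178), and my markers land within 3 px of them. The pawn is held upright, and the refined mat pose is (0.602, -0.005, 15.9°).

```bash
python3 -m crank '[1,0,0.085,0.7,0,1,0,0,0.8,0,1,0,0,0.8,0,1,0,0,0.7,0,1,0,0,0.5,0,1,0,0,0.25,0,1,0,0,0.13,0,1,0,0,0,0,1,0,0,0,0]'
```

```text
time: 8.15
tcp_pos: [0.6174, -0.0537, 0.0432]
tool_rot: [179.9, -0.0, 80.0]
force: [0.4, -0.2, 0.4]
grip_width: 0.0225
finger_force: 57.4
```

```bash
python3 -m crank '[1,-0.03,-0.04,0.03,0,1,0,0,0.04,0,1,0,0,0,0,0.7,0,0,0,0,0.6,0,0,0,0,0.3,0,0,0,0,0,0,0,0,0,0,0,0,0,0,0,0,0,0,0,0,0,0,-0.3,0,0,0,0,-0.7,0,0,0,0,-0.8,0,0,0,0,-0.8,0,0,0,0,-0.5,0]'; python3 - <<'E'
from h import *
c=calibration("wrist");im=get_image("wrist")
for d in trace("wrist","pawn")[:2]: print(d["conf"],fit("pawn",[(c,d["region"])],(.6157,-.053),.003))
for l,p0 in(("disc_large",(.4422,-.0156)),("disc_small",(.419,.1387))):
  for d in trace("wrist",l)[:3]:
    p,i=fit(l,[(c,d["region"])],p0);print(l,d["extent"],np.round(p,4),i)
plan(.4422,-.0156,.2,70)
E
```

```text
time: 9.32
tcp_pos: [0.6159, -0.0538, 0.1676]
tool_rot: [179.8, -0.0, 80.0]
force: [1.6, 0.2, 0.3]
grip_width: 0.0856
finger_force: 0.0
0.94 (array([ 0.6163816 , -0.05316307,  0.03498887]), np.float64(0.9278130472854641))
disc_large [104.8, 152.6, 60.9, 54.0] [ 0.4441 -0.0155 -0.0198] 0.9415527635878319
disc_small [10.0, 0.0, 59.3, 32.0] [0.4216 0.1396 0.1301] 0.9610723609866344
t 9.5 tcp [ 0.6151 -0.0542  0.1641] rot [179.9   0.   80. ] q7 -19 w 0.0853 F [-0.7 -0.1 -0.7] fing 0.0
turn total (60deg) 0.167 shift (40mm) [-0.571 -4.391 -0.897]
```

```bash
python3 - <<'E'
from h import *
c=calibration("wrist");s=get_state();p=s["tcp_pos"];a=np.radians(s["tool_rot"][2]);ty=np.array([np.sin(a),-np.cos(a),0]);tx=np.array([np.cos(a),np.sin(a),0])
for h in(.043,.011):
  for d in(.006,.012,.018,.025,.038):
    print(h,d,np.round(proj(c,np.array([p+k*h*ty+w*.011*tx-[0,0,d] for k in(-1,1) for w in(-1,1)]))).tolist())
plan(.4435,-.0155,.15,80)
E
```

```text
0.043 0.006 [[230.0, 296.0], [226.0, 257.0], [402.0, 296.0], [406.0, 257.0]]
0.043 0.012 [[234.0, 289.0], [230.0, 251.0], [398.0, 288.0], [402.0, 251.0]]
0.043 0.018 [[237.0, 282.0], [233.0, 245.0], [395.0, 282.0], [399.0, 245.0]]
0.043 0.025 [[240.0, 275.0], [236.0, 239.0], [392.0, 274.0], [395.0, 239.0]]
0.043 0.038 [[245.0, 263.0], [242.0, 229.0], [387.0, 262.0], [390.0, 229.0]]
0.011 0.006 [[294.0, 296.0], [293.0, 257.0], [338.0, 296.0], [339.0, 257.0]]
0.011 0.012 [[295.0, 289.0], [294.0, 251.0], [337.0, 288.0], [338.0, 251.0]]
0.011 0.018 [[296.0, 282.0], [295.0, 245.0], [336.0, 282.0], [337.0, 245.0]]
0.011 0.025 [[296.0, 275.0], [296.0, 239.0], [335.0, 275.0], [336.0, 239.0]]
0.011 0.038 [[298.0, 263.0], [297.0, 229.0], [334.0, 263.0], [335.0, 229.0]]
t 9.5 tcp [ 0.6151 -0.0542  0.1641] rot [179.9   0.   80. ] q7 -19 w 0.0853 F [-0.7 -0.1 -0.7] fing 0.0
turn total (60deg) 0.0 shift (40mm) [ 0.208 -4.392  0.353]
```

Tip geometry: the 25 mm figure holds when shut, and the tips are about 8–12 mm ahead when open. Moving to the large disc.

```bash
python3 -m crank '[0,0.028,-0.3,0.053,0,0,0.03,-0.6,0.05,0,0,0.03,-0.7,0.05,0,0,0.03,-0.7,0.05,0,0,0.03,-0.7,0.05,0,0,0.03,-0.7,0.05,0,0,0.03,-0.5,0.05,0,0,0,-0.192,0.4,0,0,0,0,0.8,0,0,0,0,0.8,0,0,0,0,0.6,0,0,0,0,0.3,0,0,0,0,0.2,0,0,0,0,0,0]'; python3 - <<'E'
from h import *
plan(.4435,-.0155,.025,80)
E
```

```text
time: 10.68
tcp_pos: [0.4413, -0.0154, 0.0228]
tool_rot: [-179.7, -0.0, 80.0]
force: [0.1, -0.1, -0.4]
grip_width: 0.0853
finger_force: 0.0
t 10.7 tcp [ 0.4413 -0.0154  0.0228] rot [-179.7   -0.    80. ] q7 -25 w 0.0853 F [ 0.1 -0.1 -0.4] fing 0.0
turn total (60deg) 0.0 shift (40mm) [ 0.006  0.054 -0.055]
```

```bash
python3 -m crank '[0,0,0.054,-0.055,0,1,0,0,0,0,1,0,0,0,0,1,0,0,0,0,1,0,0,0,0,1,0,0,0,0,1,0,0,0,0]';  python3 -m crank '[1,0,0,-0.3,0,1,0,0,-0.6,0,1,0,0,-0.8,0,1,0,0,-0.8,0,1,0,0,0,0]'; python3 - <<'E'
from h import *
plan(.5883,.0432,.1,80)
E
```

```text
time: 11.27
tcp_pos: [0.4463, -0.0161, 0.0285]
tool_rot: [179.9, 0.0, 80.0]
force: [-2.5, -0.1, 12.3]
grip_width: 0.0493
finger_force: 59.9
time: 11.68
tcp_pos: [0.4488, -0.0156, 0.1331]
tool_rot: [179.4, -0.0, 80.0]
force: [1.6, -0.2, 0.1]
grip_width: 0.0493
finger_force: 62.1
t 11.7 tcp [ 0.4488 -0.0156  0.1331] rot [179.4  -0.   80. ] q7 -17 w 0.0493 F [ 1.6 -0.2  0.1] fing 62.1
turn total (60deg) 0.0 shift (40mm) [2.054 3.178 0.826]
```

```bash
python3 - <<'E'
from h import *
w=get_image("wrist");s=get_image("side");c=calibration("side");u=proj(c,np.array([[.4488,-.0156,.11]]))[0].astype(int)
k=s[max(u[1]-45,0):u[1]+45,u[0]-60:u[0]+60]
k=cv2.resize(k,(480,360));w=cv2.resize(w[180:360,200:440],(480,360))
cv2.imwrite("pics/w3.png",np.vstack([w,k])[:600,:,::-1])
E
```

```text
(no output)
```

View pics/w3.png

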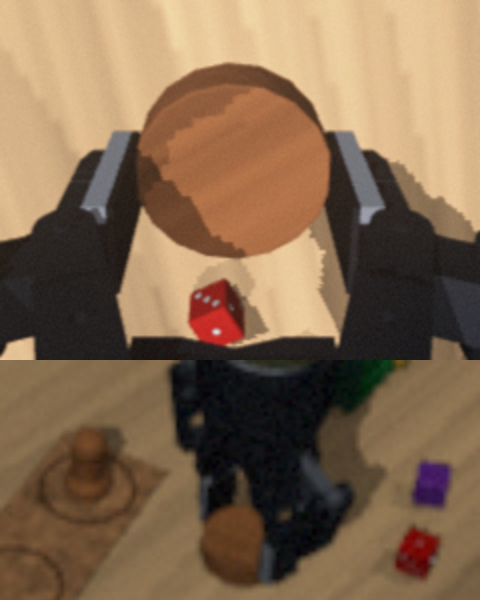

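```bash
cat >> h.py <<'E'
from scipy.spatial.transform import Rotation as Ro
def held(l,r,th):
    "fit held disc in tool frame: centre x,y,z (m) and tilt about tool x,y (deg)"
    c=calibration("wrist");s=get_state();get_image("wrist");ds=trace("wrist",l)
    if not ds: print("none");return
    k=min(ds,key=lambda d:np.hypot(*(np.argwhere(d["region"]).mean(0)[::-1]-[317,265])))
    m=cv2.resize(k["region"].astype(np.uint8),None,fx=S,fy=S,interpolation=0)
    T=Ro.from_euler("xyz",s["tool_rot"],degrees=True).as_matrix();B=cyl(r,-th/2,th/2)
    def f(q):
        X=(B@Ro.from_euler("xy",q[3:],degrees=True).as_matrix().T+q[:3]/1000)@T.T+s["tcp_pos"]
        v=np.zeros_like(m);cv2.fillConvexPoly(v,cv2.convexHull((proj(c,X)*S).astype(np.int32)),1)
        return -(v&m).sum()/(v|m).sum()+1e-5*np.sum(np.square(q[3:]))+2e-5*(q[1]**2+(q[2]-20)**2)
    best=None
    for a in(-15,0,15):
      for b in(-15,0,15):
        r_=minimize(f,[3,0,20,a,b],method="Nelder-Mead",options=dict(maxfev=250,initial_simplex=np.array([[3,0,20,a,b]]*6)+np.vstack([np.zeros(5),np.diag([4,2,4,6,6])])))
        print(a,b,np.round(r_.x,1),round(r_.fun,3))
    return
E
python3 - <<'E'
from h import *
held("disc_large",.026,.016)
E
```

```text
-15 -15 [ 63.9  -4.1   3.6  19.2 -13. ] 0.011
-15 0 [59.6 -5.7 17.7  0.2  1.8] 0.001
-15 15 [ 56.8 -14.7  16.9  -6.1   2.8] 0.005
0 -15 [ 56.1 -11.9  19.2  -7.9 -11.9] 0.005
0 0 [ 57.5 -10.3  17.9  -4.5  -0.5] 0.002
0 15 [102.9   0.   20.   -0.   -0. ] 0.0
15 -15 [ 57.6 -13.5  15.7  -2.5  -6.4] 0.005
15 0 [70.2 -0.  20.  -0.   0. ] 0.0
15 15 [ 59.2   2.4  14.8   5.  -15.9] 0.003h.py:63: RuntimeWarning: overflow encountered in scalar negative
  return -(v&m).sum()/(v|m).sum()+1e-5*np.sum(np.square(q[3:]))+2e-5*(q[1]**2+(q[2]-20)**2)
```

```bash
sed -i 's/return -(v&m).sum()\/(v|m).sum()/return -float((v\&m).sum())\/float((v|m).sum())/' h.py; python3 - <<'E'
from h import *
held("disc_large",.026,.016)
E
```

```text
-15 -15 [-1.4  0.4 25.3 -2.6 -8.1] -0.972
-15 0 [-1.5  0.3 24.3 -8.5 -2.8] -0.969
-15 15 [-1.3  0.4 23.9  0.   0.8] -0.98
0 -15 [-1.5  0.4 24.7  0.7 -2.2] -0.978
0 0 [-1.1  0.5 23.4  2.5  1.8] -0.98
0 15 [-1.   0.7 23.   8.2  2.4] -0.972
15 -15 [-1.7  0.4 25.7  0.6 -7. ] -0.973
15 0 [-0.6  0.7 22.5  9.4  5.4] -0.964
15 15 [-1.2  0.4 23.6  0.7  2.1] -0.981
```

The disc is held flat and centred. Moving it to the left ring.

```bash
python3 -m crank '[1,0.15,0.25,0,0,1,0.3,0.45,0,0,1,0.4,0.6,0,0,1,0.4,0.6,0,0,1,0.35,0.55,0,0,1,0.3,0.45,0,0,1,0.154,0.238,0,0,1,0,0.0,0.3,0,1,0,0,0.6,0,1,0,0,0.6,0,1,0,0,0.5,0,1,0,0,0.3,0,1,0,0,0.1,0,1,0,0,0,0]'; python3 - <<'E'
from h import *
plan(.5885,.0445,.0325,80)
E
```

```text
time: 13.15
tcp_pos: [0.5819, 0.0429, 0.0295]
tool_rot: [-179.8, 0.0, 80.0]
force: [-0.5, -0.9, 0.8]
grip_width: 0.0492
finger_force: 78.3
t 13.2 tcp [0.5819 0.0429 0.0295] rot [-179.8    0.    80. ] q7 -33 w 0.0492 F [-0.5 -0.9  0.8] fing 78.3
turn total (60deg) 0.0 shift (40mm) [ 0.067  0.155 -0.074]
```

```bash
python3 -m crank '[1,0,0,-0.05,0,1,0.067,0.155,0,0,1,0,0,0,0,1,0,0,0.05,0,1,0,0,0.03,0,1,0,0,0,0]';python3 -m crank '[1,0,0,0.03,0,1,0,0,0,0,1,0,0,0,0]'
```

```text
time: 13.65
tcp_pos: [0.5897, 0.0447, 0.0298]
tool_rot: [-180.0, 0.0, 80.0]
force: [-0.2, -0.1, -0.3]
grip_width: 0.0492
finger_force: 78.3
time: 13.9
tcp_pos: [0.5897, 0.0447, 0.0286]
tool_rot: [-180.0, 0.0, 80.0]
force: [-0.3, 0.6, -0.8]
grip_width: 0.0491
finger_force: 78.3
```

```bash
python3 -m crank '[1,0,0,0.025,0,1,0,0,0,0,1,0,0,0,0]';python3 -m crank '[1,0,0,0.025,0,1,0,0,0,0,1,0,0,0,0]';python3 -m crank '[1,0,0,0.025,0,1,0,0,0,0,1,0,0,0,0]'
```

```text
time: 14.15
tcp_pos: [0.5897, 0.0447, 0.0276]
tool_rot: [-180.0, 0.0, 80.0]
force: [0.9, -0.6, -0.1]
grip_width: 0.0493
finger_force: 78.3
time: 14.4
tcp_pos: [0.5899, 0.0448, 0.0269]
tool_rot: [180.0, -0.0, 80.0]
force: [-1.1, 0.2, 2.0]
grip_width: 0.0494
finger_force: 78.6
time: 14.65
tcp_pos: [0.59, 0.0448, 0.0268]
tool_rot: [180.0, 0.0, 80.0]
force: [-5.1, -0.3, 11.8]
grip_width: 0.0491
finger_force: 79.5
```

```bash
python3 -m crank '[0.4,0,0,-0.02,0,0.3,0,0,0,0,0.2,0,0,0,0,0,0,0,0,0,0,0,0,0,0,0,0,0,-0.3,0,0,0,0,-0.6,0,0,0,0,-0.8,0,0,0,0,-0.8,0,0,0,0,-0.8,0,0,0,0,-0.6,0,0,0,0,0,0]'; python3 - <<'E'
from h import *
c=calibration("wrist");im=get_image("wrist")
for l,p0,z in(("pawn",(.6157,-.053),.003),("disc_large",(.588,.043),.003),("disc_small",(.42,.139),0)):
  for d in trace("wrist",l)[:2]:
    p,i=fit(l,[(c,d["region"])],p0,z);print(l,d["extent"],np.round(p,4),i)
plan(.4205,.139,.15,80)
E
```

```text
time: 15.65
tcp_pos: [0.5925, 0.0458, 0.1896]
tool_rot: [179.5, -0.1, 80.0]
force: [1.7, 1.1, 0.7]
grip_width: 0.0854
finger_force: 0.0
pawn [337.4, 249.3, 27.3, 41.6] [ 0.6167 -0.0547  0.1271] 0.9146022656541766
disc_large [287.1, 160.0, 48.4, 49.4] [0.5907 0.045  0.0969] 0.9721312469674915
disc_small [102.9, 101.8, 46.9, 39.0] [0.4217 0.1393 0.028 ] 0.9648282058961961
t 15.8 tcp [0.5892 0.0446 0.1818] rot [-179.9    0.    80. ] q7 -29 w 0.0852 F [ 0.7 -0.2 -0.8] fing 0.0
turn total (60deg) 0.0 shift (40mm) [ 1.592 -4.564  0.796]
```

```bash
python3 -m crank '[0,0.15,-0.3,0.07,0,0,0.2,-0.6,0.1,0,0,0.25,-0.7,0.1,0,0,0.25,-0.7,0.1,0,0,0.25,-0.7,0.1,0,0,0.2,-0.7,0.1,0,0,0.2,-0.5,0.1,0,0,0.092,-0.34,0.126,0,0,0,0,0.4,0,0,0,0,0.8,0,0,0,0,0.8,0,0,0,0,0.6,0,0,0,0,0.3,0,0,0,0,0.1,0,0,0,0,0,0,0,0,0,0,0]'; python3 - <<'E'
from h import *
plan(.4215,.1392,.031,80)
E
```

```text
time: 17.18
tcp_pos: [0.4219, 0.1392, 0.0307]
tool_rot: [-180.0, -0.0, 80.0]
force: [0.1, 0.3, 0.3]
grip_width: 0.0853
finger_force: 0.0
t 17.2 tcp [0.4219 0.1392 0.0307] rot [-180.   -0.   80.] q7 -47 w 0.0853 F [0.1 0.3 0.3] fing 0.0
turn total (60deg) 0.0 shift (40mm) [-0.001 -0.01  -0.006]
```

```bash
python3 -m crank '[1,0,0,0,0,1,0,0,0,0,1,0,0,0,0,1,0,0,0,0,1,0,0,0,0,1,0,0,0,0,1,0,0,0,0]';  python3 -m crank '[1,0,0,-0.3,0,1,0,0,-0.6,0,1,0,0,-0.8,0,1,0,0,-0.8,0,1,0,0,0,0,1,0,0,0,0]'; python3 - <<'E'
from h import *
held("disc_small",.018,.016)
plan(.5907,.045,.13,80)
E
```

```text
time: 17.77
tcp_pos: [0.4226, 0.139, 0.0316]
tool_rot: [179.9, 0.0, 80.0]
force: [-3.5, -1.3, 9.4]
grip_width: 0.0331
finger_force: 58.6
time: 18.27
tcp_pos: [0.4234, 0.1392, 0.1326]
tool_rot: [179.7, -0.1, 80.0]
force: [-0.4, 0.4, -0.3]
grip_width: 0.0329
finger_force: 59.6
-15 -15 [  1.1   1.   24.   -5.5 -23.2] -0.955
-15 0 [-2.   0.4 27.4 -0.   7.1] -0.969
-15 15 [-2.   0.4 27.9 -2.1  5.1] -0.968
0 -15 [  0.6   0.5  24.8  -0.6 -20. ] -0.952
0 0 [-1.8  0.4 27.2 -0.1  7.8] -0.968
0 15 [-1.7  0.5 26.8  4.4 10. ] -0.964
15 -15 [-1.6  0.4 28.2 -2.9 -7.4] -0.963
15 0 [-1.6  0.4 26.6  0.3  9.3] -0.967
15 15 [-1.5  0.9 26.4 10.1 12.2] -0.949
t 18.4 tcp [0.4217 0.1386 0.1303] rot [-180.    0.   80.] q7 -39 w 0.0331 F [-0.1 -0.6 -1.1] fing 59.6
turn total (60deg) -0.0 shift (40mm) [-1.572  4.566  0.007]
```

```bash
python3 -m crank '[1,-0.1,0.3,0,0,1,-0.2,0.6,0,0,1,-0.25,0.7,0,0,1,-0.25,0.7,0,0,1,-0.25,0.7,0,0,1,-0.2,0.7,0,0,1,-0.2,0.5,0,0,1,-0.122,0.366,0,0,1,0,0,0.4,0,1,0,0,0.6,0,1,0,0,0.5,0,1,0,0,0.3,0,1,0,0,0.1,0,1,0,0,0,0,1,0,0,0,0,1,0,0,0,0]'; python3 - <<'E'
from h import *
plan(.5905,.0449,.049,80)
E
```

```text
time: 19.7
tcp_pos: [0.5919, 0.0456, 0.0558]
tool_rot: [179.9, -0.0, 80.0]
force: [0.7, -0.3, 0.2]
grip_width: 0.0331
finger_force: 59.8
t 19.7 tcp [0.5919 0.0456 0.0558] rot [179.9  -0.   80. ] q7 -33 w 0.0331 F [ 0.7 -0.3  0.2] fing 59.8
turn total (60deg) 0.0 shift (40mm) [-0.022 -0.031  0.17 ]
```

```bash
python3 -m crank '[1,-0.022,-0.03,0.07,0,1,0,0,0.03,0,1,0,0,0,0,1,0,0,0,0]';python3 -m crank '[1,0,0,0.04,0,1,0,0,0,0,1,0,0,0,0]';python3 -m crank '[1,0,0,0.025,0,1,0,0,0,0,1,0,0,0,0]'
```

```text
time: 20.03
tcp_pos: [0.5897, 0.0446, 0.0509]
tool_rot: [180.0, 0.0, 80.0]
force: [-0.0, -0.4, -0.2]
grip_width: 0.0332
finger_force: 59.8
time: 20.28
tcp_pos: [0.5899, 0.0447, 0.0506]
tool_rot: [179.9, 0.0, 80.0]
force: [-5.7, -1.6, 14.7]
grip_width: 0.0329
finger_force: 61.1
time: 20.53
tcp_pos: [0.5899, 0.0447, 0.0505]
tool_rot: [179.9, 0.1, 80.0]
force: [-10.0, -2.1, 23.1]
grip_width: 0.0329
finger_force: 62.1
```

```bash
python3 -m crank '[1,0,0,-0.05,0,0.6,0,0,0,0,0.5,0,0,0,0,0.4,0,0,0,0,0.2,0,0,0,0,0,0,0,0,0,0,0,0,0,0,0,0,0,-0.3,0,0,0,0,-0.6,0,0,0,0,-0.8,0,0,0,0,-0.8,0,0,0,0,-0.8,0,0,0,0,-0.4,0,0,0,0,0,0]'; python3 - <<'E'
from h import *
c=calibration("wrist");im=get_image("wrist")
for l,p0,z in(("pawn",(.6157,-.053),.003),("disc_large",(.588,.043),.003),("disc_small",(.59,.044),.019)):
  for d in trace("wrist",l)[:2]:
    p,i=fit(l,[(c,d["region"])],p0,z);print(l,d["extent"],np.round(p,4),i)
cv2.imwrite("pics/w4.png",cv2.resize(im[100:320,200:440],None,fx=2,fy=2)[:,:,::-1])
plan(.414,-.1602,.2,80)
E
```

```text
time: 21.7
tcp_pos: [0.5918, 0.0455, 0.204]
tool_rot: [179.5, -0.1, 80.0]
force: [0.6, 0.1, -0.5]
grip_width: 0.0854
finger_force: 0.0
pawn [334.6, 242.6, 28.9, 38.8] [ 0.6167 -0.0535  0.0414] 0.8979158096805155
disc_large [289.8, 157.9, 47.5, 44.8] [0.5913 0.0455 0.1182] 0.45947378885280665
disc_small [294.8, 166.5, 34.6, 38.2] [0.5908 0.0448 0.0846] 0.9664703761567119
t 21.9 tcp [0.589  0.0445 0.1972] rot [-179.9    0.    80. ] q7 -28 w 0.0851 F [-0.3 -0.8 -0.2] fing 0.0
turn total (60deg) 0.0 shift (40mm) [-5.8  -3.42 -0.07]
```

View pics/w4.png

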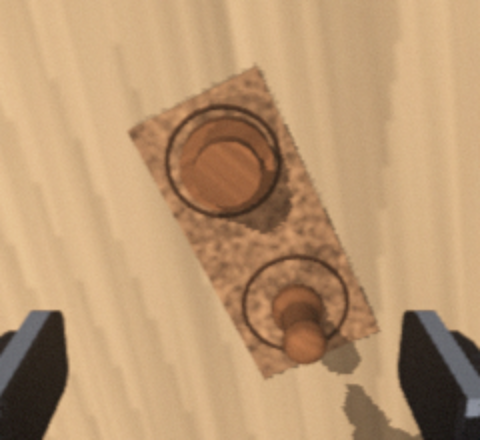

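Wrist crop: the small disc sits concentric on the large disc inside the left ring, and the pawn stands in the right ring. Next, the small red die.

```bash
python3 -m crank '[0,-0.3,-0.17,0,0,0.4,-0.6,-0.35,0,0,0.4,-0.7,-0.42,0,0,0.4,-0.7,-0.42,0,0,0.4,-0.7,-0.42,0,0,0.4,-0.7,-0.42,0,0,0.4,-0.7,-0.42,0,0,0.4,-0.6,-0.35,0,0,0.4,-0.5,-0.3,0,0,0.4,-0.3,-0.15,-0.07,0,0.4,0,0,0,-0.1,0.4,0,0,0,-0.1,0.4,0,0,0,-0.1,0,0.4,0,0,0,-0.08,0.4,0,0,0,0,0]' || python3 -m crank '[0,-0.3,-0.17,0,0,0.4,-0.6,-0.35,0,0,0.4,-0.7,-0.42,0,0,0.4,-0.7,-0.42,0,0,0.4,-0.7,-0.42,0,0,0.4,-0.7,-0.42,0,0,0.4,-0.7,-0.42,0,0,0.4,-0.6,-0.35,0,0,0.4,-0.5,-0.3,0,0,0.4,-0.3,-0.15,-0.07,0,0.4,0,0,0,-0.1,0.4,0,0,0,-0.1,0.4,0,0,0,-0.1,0.4,0,0,0,-0.08,0.4,0,0,0,0]'; python3 - <<'E'
from h import *
c=calibration("wrist");im=get_image("wrist");q=proj(c,np.array([[.414,-.16,.011]]))[0];print(q)
for d in trace("wrist","die_small"):
    p,i=fit("die_small",[(c,d["region"])],ray(c,np.argwhere(d["region"]).mean(0)[::-1],.011)[:2]);print(d["extent"],np.round(p,4),np.degrees(p[2]),i,im[d["region"]].mean(0))
plan(.414,-.1602,.2,103)
E
```

```text
time: 23.15
tcp_pos: [0.4138, -0.1599, 0.1997]
tool_rot: [-179.9, -0.1, 103.0]
force: [-0.7, -0.4, -1.1]
grip_width: 0.0513
finger_force: 0.0
[316.43811472 181.9987836 ]
[227.3, 178.9, 26.7, 30.8] [ 0.3366 -0.1937 -0.6148] -35.224841759692524 0.9197558268590456 [204.38314176 124.88122605 154.56704981]
[308.5, 171.1, 24.5, 23.9] [ 0.4173 -0.1601  1.8622] 106.69845405437822 0.9244365361803084 [182.07287449  62.30364372  51.84615385]
[323.2, 223.3, 25.9, 25.6] [ 0.4491 -0.2162  0.4902] 28.088482845045416 0.9258364536779804 [115.91958763  66.82680412 143.85979381]
t 23.2 tcp [ 0.4141 -0.1599  0.2   ] rot [-1.799e+02 -1.000e-01  1.026e+02] q7 28 w 0.0513 F [-0.4  0.   0. ] fing 0.0
turn total (60deg) -0.006 shift (40mm) [-0.008 -0.004 -0.   ]schema error: expected a multiple of 5 numbers
```

```bash
python3 -m crank '[0.4,0,0,0,-0.062,0.4,-0.02,0.067,0.4,0,0.4,0,0,0.8,0,0.4,0,0,0.8,0,0.4,0,0,0.8,0,0.4,0,0,0.7,0,0.4,0,0,0.4,0,0.4,0,0,0.25,0,0.4,0,0,0.08,0,0.4,0,0,0,0,0.4,0,0,0,0,1,0,0,0,0,1,0,0,0,0,1,0,0,0,0,1,0,0,0,0,1,0,0,0,0]'; python3 -m crank '[1,0,0,-0.3,0,1,0,0,-0.6,0,1,0,0,-0.8,0,1,0,0,-0.8,0,1,0,0,-0.6,0,1,0,0,0,0,1,0,0,0,0]'; python3 - <<'E'
from h import *
c=calibration("wrist");im=get_image("wrist");cc=calibration("scene")
t=trace("wrist","chest")
if t: print(fit("chest",[(c,t[0]["region"])],(.59,-.284)),t[0]["extent"])
plan(.5898,-.2839,.17,98)
E
```

```text
time: 24.58
tcp_pos: [0.4183, -0.1604, 0.0328]
tool_rot: [179.9, 0.1, 106.5]
force: [-1.0, 0.3, 6.1]
grip_width: 0.0206
finger_force: 59.2
time: 25.17
tcp_pos: [0.4185, -0.1606, 0.1575]
tool_rot: [179.8, 0.2, 106.5]
force: [-0.7, -0.6, -0.6]
grip_width: 0.0203
finger_force: 58.8
(array([ 0.59289385, -0.28405969,  0.15747194]), np.float64(0.2468970657086347)) [393.6, 281.1, 120.5, 117.9]
t 25.3 tcp [ 0.417  -0.16    0.1552] rot [-180.    -0.   106.5] q7 30 w 0.0204 F [ 0.   0.1 -0.8] fing 58.8
turn total (60deg) 0.142 shift (40mm) [-3.668  3.847 -0.37 ]
```

```bash
python3 -m crank '[1,0,0,0,0.071,1,0,0,0,0.071,1,-0.2,0.2,-0.1,0,1,-0.4,0.4,-0.1,0,1,-0.55,0.55,-0.1,0,1,-0.6,0.6,-0.07,0,1,-0.6,0.6,0,0,1,-0.55,0.6,0,0,1,-0.4,0.5,0,0,1,-0.25,0.3,0,0,1,-0.118,0.14,0,0,1,0,0,0,0,1,0,0,0,0]'; python3 - <<'E'
from h import *
c=calibration("wrist");im=get_image("wrist")
t=trace("wrist","chest")
if t: print(fit("chest",[(c,t[0]["region"])],(.59,-.284)),t[0]["extent"])
held("die_small",.0111,.022)
plan(.5915,-.284,.092,98)
B=box(-.05,.05,-.055,.055,.055,.055)[::2];a=np.radians(8);X=B@np.array([[np.cos(a),np.sin(a),0],[-np.sin(a),np.cos(a),0],[0,0,1]])+[.5915,-.284,0]
v=im.copy()
for u in proj(c,np.vstack([X,[[.5915,-.284,.055]]])): cv2.drawMarker(v,tuple(int(k) for k in u),(255,0,255),0,14)
cv2.imwrite("pics/w5.png",v[:,:,::-1])
E
```

```text
time: 26.35
tcp_pos: [0.5913, -0.2828, 0.1691]
tool_rot: [-179.9, -0.1, 98.0]
force: [-0.5, -0.1, 0.3]
grip_width: 0.0206
finger_force: 58.8
(array([ 0.59140057, -0.28381149,  0.14372938]), np.float64(0.8571485869678568)) [248.7, 130.6, 130.8, 133.0]
-15 -15 [ 1.2  0.6 19.4  0.9 38. ] -0.911
-15 0 [ 0.3  0.7 21.3  0.6 35.8] -0.911
-15 15 [ 0.   0.5 22.6 -1.4 18.5] -0.886
0 -15 [ 2.9  0.2 16.7 -1.6 39.1] -0.906
0 0 [ 2.1  0.6 18.9 -0.4  7. ] -0.872
0 15 [-0.6  0.6 23.2 -0.8 31.9] -0.906
15 -15 [ 2.1  0.6 20.1 -2.   3.6] -0.87
15 0 [-0.1  0.6 22.1 -0.2 34.4] -0.91
15 15 [ 2.4  0.5 17.6  0.  38.3] -0.908
t 26.6 tcp [ 0.5913 -0.2832  0.1707] rot [-180.    0.   98.] q7 21 w 0.0205 F [-0.  -0.4  0.1] fing 58.8
turn total (60deg) 0.0 shift (40mm) [-0.022  0.002  1.968]
```

View pics/w5.png

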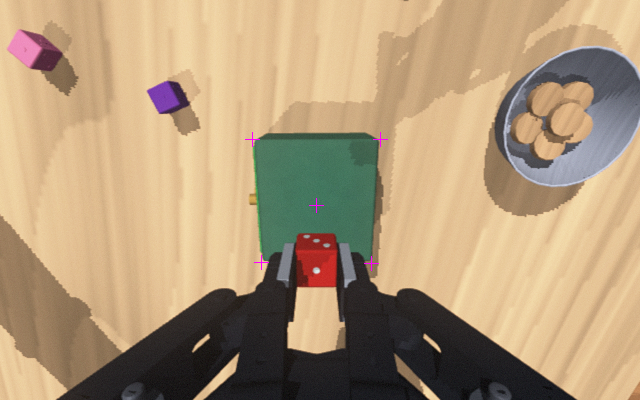

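Wrist view: the chest-top markers fit, with the centre at (316,205), and the red die is held square at (316,258). Lowering.

```bash
python3 -m crank '[1,-0.02,0,0.3,0,1,0,0,0.5,0,1,0,0,0.5,0,1,0,0,0.4,0,1,0,0,0.2,0,1,0,0,0.08,0,1,0,0,0,0,1,0,0,0,0]'; python3 -m crank '[1,0,0,0.04,0,1,0,0,0,0,1,0,0,0,0]';python3 -m crank '[1,0,0,0.03,0,1,0,0,0,0,1,0,0,0,0]'
```

```text
time: 27.22
tcp_pos: [0.5925, -0.2845, 0.092]
tool_rot: [179.9, 0.0, 98.0]
force: [0.1, -0.4, -0.3]
grip_width: 0.0206
finger_force: 58.8
time: 27.47
tcp_pos: [0.5924, -0.2846, 0.0903]
tool_rot: [179.9, 0.0, 98.0]
force: [-0.3, -0.0, -0.2]
grip_width: 0.0203
finger_force: 58.8
time: 27.72
tcp_pos: [0.592, -0.2845, 0.0884]
tool_rot: [180.0, -0.0, 98.0]
force: [0.4, 0.4, -0.2]
grip_width: 0.0205
finger_force: 58.8
```

```bash
python3 -m crank '[1,0,0,0.025,0,1,0,0,0,0,1,0,0,0,0]'; python3 -m crank '[1,0,0,0.02,0,1,0,0,0,0,1,0,0,0,0]'
```

```text
time: 27.97
tcp_pos: [0.5922, -0.2845, 0.0879]
tool_rot: [180.0, 0.0, 98.0]
force: [-1.3, 1.2, 5.4]
grip_width: 0.0202
finger_force: 59.5
time: 28.22
tcp_pos: [0.5922, -0.2845, 0.0879]
tool_rot: [180.0, 0.0, 98.0]
force: [-4.4, 2.0, 11.2]
grip_width: 0.0205
finger_force: 60.2
```

Contact. Release, lift, check and plan the large die.

```bash
python3 -m crank '[0.8,0,0,-0.02,0,0.7,0,0,0,0,0.6,0,0,0,0,0.4,0,0,0,0,0.2,0,0,0,0,0.2,0,0,-0.3,0,0,0,0,-0.6,0,0,0,0,-0.8,0,0,0,0,-0.8,0,0,0,0,-0.5,0,0,0,0,0,0]'; python3 - <<'E'
from h import *
c=calibration("wrist");im=get_image("wrist")
for d in trace("wrist","die_small"):
    p,i=fit("die_small",[(c,d["region"])],ray(c,np.argwhere(d["region"]).mean(0)[::-1],.066)[:2],.055);print(d["extent"],np.round(p,4),np.degrees(p[2]),i,im[d["region"]].mean(0))
plan(.355,.2836,.2,80)
E
```

```text
time: 29.13
tcp_pos: [0.5945, -0.2849, 0.2145]
tool_rot: [179.5, 0.3, 98.0]
force: [-0.3, -0.7, 0.2]
grip_width: 0.0856
finger_force: 0.0
[164.9, 81.0, 35.6, 26.5] [ 0.4736 -0.2145  0.1979] 11.336723201717575 0.676056338028169 [102.84        57.23285714 130.82      ]
[46.0, 33.8, 42.1, 36.5] [ 0.3809 -0.1965 -0.0027] -0.15645443807605333 0.6429958625348307 [167.0556701   92.7257732  124.41030928]
[301.9, 179.1, 26.9, 25.2] [ 0.5926 -0.2831  1.7096] 97.95159642995414 0.9138730385164051 [174.71141975  51.03549383  44.92746914]
t 29.2 tcp [ 0.5926 -0.2846  0.2093] rot [1.799e+02 1.000e-01 9.800e+01] q7 22 w 0.0854 F [-0.3  0.  -1. ] fing 0.0
turn total (60deg) 0.3 shift (40mm) [12.957 -8.317  0.232]
```

```bash
python3 -m crank '[0,0,0,0,0.1,0,0,0,0,0.1,0,0,0,0,0.1,0,0.35,-0.22,0,0,0,0.6,-0.38,0,0,0,0.8,-0.51,0,0,0,0.9,-0.58,0,0,0,0.9,-0.58,0,0,0,0.9,-0.58,0,0,0,0.9,-0.58,0,0,0,0.9,-0.58,0,0,0,0.9,-0.58,0,0,0,0.9,-0.58,0,0,0,0.9,-0.58,0,0,0,0.9,-0.58,0,0,0,0.9,-0.58,0,0,0,0.9,-0.58,0,0,0,0.9,-0.58,0,0,0,0.9,-0.58,0,0,0,0.407,-0.247,0.23,0]'; python3 -m crank '[0,0,0,0,0,0,0,0,0,0]'; python3 - <<'E'
from h import *
c=calibration("wrist");im=get_image("wrist")
for d in trace("wrist","die_large"):
    p,i=fit("die_large",[(c,d["region"])],(.355,.2836));print(d["extent"],np.round(p,4),np.degrees(p[2]),i,im[d["region"]].mean(0))
plan(.355,.2836,.2,80)
E
```

```text
time: 30.9
tcp_pos: [0.3406, 0.3142, 0.1993]
tool_rot: [180.0, -0.2, 80.3]
force: [0.7, 0.0, 0.3]
grip_width: 0.0855
finger_force: 0.0
time: 31.07
tcp_pos: [0.3422, 0.3097, 0.1971]
tool_rot: [-179.9, 0.1, 80.2]
force: [0.6, -0.0, 0.9]
grip_width: 0.0852
finger_force: 0.0
[317.1, 184.9, 34.6, 37.5] [0.3558 0.2835 1.4276] 81.7945831573507 0.9405154249284132 [173.86580882  56.56066176  47.15625   ]
t 31.2 tcp [0.3439 0.3081 0.1977] rot [-1.799e+02  1.000e-01  7.990e+01] q7 -62 w 0.0853 F [1.  0.2 0.2] fing 0.0
turn total (60deg) -0.001 shift (40mm) [-0.555  0.378 -0.059]
```

```bash
python3 -m crank '[0,0,0,0,-0.03,0,-0.3,0.2,0,0,0,-0.266,0.182,0.3,0,0,0,0,0.7,0,0,0,0,0.8,0,0,0,0,0.8,0,0,0,0,0.7,0,0,0,0,0.4,0,0,0,0,0.25,0,0,0,0,0.14,0,0,0,0,0,0,0,0,0,0,0]'; python3 - <<'E'
from h import *
plan(.3558,.2835,.034)
E
```

```text
time: 32.17
tcp_pos: [0.3563, 0.2847, 0.0354]
tool_rot: [179.9, -0.0, 81.8]
force: [0.4, 0.1, 0.6]
grip_width: 0.0855
finger_force: 0.0
t 32.2 tcp [0.3563 0.2847 0.0354] rot [179.9  -0.   81.8] q7 -69 w 0.0855 F [0.4 0.1 0.6] fing 0.0
turn total (60deg) 0.0 shift (40mm) [-0.031 -0.008  0.035]
```

```bash
python3 -m crank '[0,-0.03,0,0.035,0,1,0,0,0,0,1,0,0,0,0,1,0,0,0,0,1,0,0,0,0,1,0,0,0,0,1,0,0,0,0,1,0,0,0,0]'; python3 -m crank '[1,0,0,-0.3,0,1,0,0,-0.6,0,1,0,0,-0.8,0,1,0,0,-0.8,0,1,0,0,-0.8,0,1,0,0,-0.8,0,1,0,0,0,-0.077,1,0,0,0,-0.077,1,0,0,0,-0.077,1,0,0,0,0]'; python3 - <<'E'
from h import *
plan(.584,.2853,.19,95.6)
E
```

```text
time: 32.83
tcp_pos: [0.3558, 0.2838, 0.0337]
tool_rot: [180.0, -0.0, 81.8]
force: [-0.0, -0.2, 5.6]
grip_width: 0.0309
finger_force: 59.8
time: 33.67
tcp_pos: [0.3551, 0.2836, 0.1979]
tool_rot: [180.0, -0.0, 95.9]
force: [0.1, -0.0, -0.7]
grip_width: 0.0307
finger_force: 59.2
t 33.7 tcp [0.3551 0.2836 0.1979] rot [180.   -0.   95.9] q7 -42 w 0.0307 F [ 0.1 -0.  -0.7] fing 59.2
turn total (60deg) 0.005 shift (40mm) [-0.515  5.699  0.199]
```

```bash
python3 -m crank '[1,-0.02,0.25,0,0,1,-0.05,0.5,0,0,1,-0.06,0.7,0,0,1,-0.07,0.8,0,0,1,-0.07,0.8,0,0,1,-0.07,0.8,0,0,1,-0.07,0.8,0,0,1,-0.05,0.6,0,0,1,-0.035,0.3,0,0,1,-0.02,0.149,0.2,0,1,0,0,0,0,1,0,0,0,0]'; python3 - <<'E'
from h import *
c=calibration("wrist");im=get_image("wrist")
t=trace("wrist","caddy")
for d in t[:2]:
    p,i=fit("caddy",[(c,d["region"])],(.584,.2853));print(p,np.degrees(p[2]),i,d["extent"])
plan(.584,.2853,.0397,95.6)
v=im.copy();a=np.radians(5.6);R=np.array([[np.cos(a),np.sin(a),0],[-np.sin(a),np.cos(a),0],[0,0,1]])
for u in proj(c,np.vstack([box(-.037,.037,-.085,.085,.04,.04)[::2],[[0,0,.006]]])@R+[.584,.2853,0]): cv2.drawMarker(v,tuple(int(k) for k in u),(255,0,255),0,14)
cv2.imwrite("pics/w6.png",v[:,:,::-1])
E
```

```text
time: 34.67
tcp_pos: [0.5834, 0.2855, 0.1879]
tool_rot: [-179.9, 0.0, 95.6]
force: [0.3, 0.3, -0.2]
grip_width: 0.0309
finger_force: 59.3
[0.58563459 0.28416865 0.10044813] 5.755253742328994 0.749820981902006 [273.1, 99.3, 87.3, 146.2]
t 34.8 tcp [0.5832 0.286  0.1892] rot [-180.     0.    95.7] q7 -39 w 0.0308 F [-0.2  0.7 -0.5] fing 59.3
turn total (60deg) 0.002 shift (40mm) [-0.019  0.019  3.738]
```

View pics/w6.png

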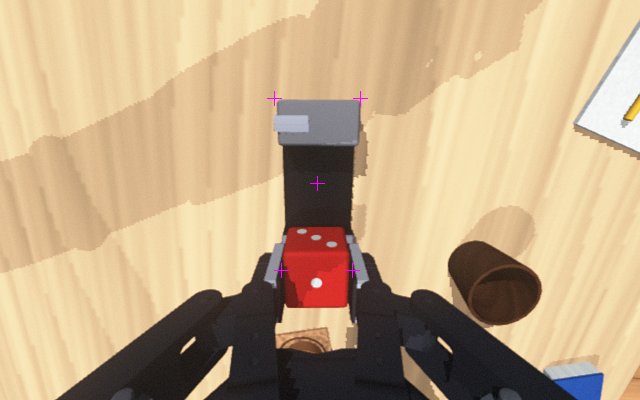

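Wrist view: caddy markers fit, with the bay centre at (317,184), and the die is held square at (316,265). Lowering.

```bash
python3 -m crank '[1,-0.02,0.035,0.3,0,1,0,0,0.6,0,1,0,0,0.8,0,1,0,0,0.8,0,1,0,0,0.6,0,1,0,0,0.35,0,1,0,0,0.15,0,1,0,0,0,0,1,0,0,0,0]'; python3 -m crank '[1,0,0,0.05,0,1,0,0,0,0,1,0,0,0,0]';python3 -m crank '[1,0,0,0.03,0,1,0,0,0,0,1,0,0,0,0]'
```

```text
time: 35.52
tcp_pos: [0.5862, 0.2854, 0.0465]
tool_rot: [179.9, -0.0, 95.7]
force: [-0.2, -0.4, 1.1]
grip_width: 0.031
finger_force: 59.3
time: 35.77
tcp_pos: [0.5863, 0.2852, 0.0444]
tool_rot: [179.9, -0.0, 95.7]
force: [-0.5, 0.2, 0.0]
grip_width: 0.031
finger_force: 59.3
time: 36.02
tcp_pos: [0.5858, 0.2848, 0.0422]
tool_rot: [180.0, -0.0, 95.7]
force: [-0.1, -0.3, -0.7]
grip_width: 0.0312
finger_force: 59.3
```

```bash
python3 -m crank '[1,0,0,0.04,0,1,0,0,0,0,1,0,0,0,0]'; python3 -m crank '[1,0,0,0.025,0,1,0,0,0,0,1,0,0,0,0]'
```

```text
time: 36.27
tcp_pos: [0.5856, 0.2848, 0.0403]
tool_rot: [-180.0, 0.0, 95.7]
force: [0.1, 0.6, -0.6]
grip_width: 0.031
finger_force: 59.3
time: 36.52
tcp_pos: [0.5858, 0.2849, 0.0398]
tool_rot: [180.0, -0.0, 95.7]
force: [-0.8, -0.8, 3.3]
grip_width: 0.0315
finger_force: 59.7
```

Contact with the bay floor. Release, lift clear and check everything.

```bash
python3 -m crank '[0.6,0,0,0,0,0.5,0,0,0,0,0.4,0,0,0,0,0.2,0,0,0,0,0,0,0,0,0,0,0,0,-0.3,0,0,0,0,-0.6,0,0,0,0,-0.8,0,0,0,0,-0.8,0,0,0,0,-0.8,0,0,0,0,-0.6,0,0,0,0,0,0,0,0,0,0,0,0,0,0,0,0,0,0,0,0,0]'; python3 - <<'E'
from h import *
c=calibration("wrist");im=get_image("wrist")
for d in trace("wrist","die_large")[:2]:
    p,i=fit("die_large",[(c,d["region"])],(.585,.285),.006);print(d["extent"],np.round(p,4),i)
s=get_image("side");sc=get_image("scene")
cv2.imwrite("pics/f.png",np.hstack([cv2.resize(s[90:310,170:450],(400,314)),cv2.resize(sc[130:390,150:480],(400,314))])[:,:,::-1])
E
```

```text
time: 37.77
tcp_pos: [0.5852, 0.2843, 0.1943]
tool_rot: [-179.9, 0.1, 95.7]
force: [0.3, -0.4, 0.1]
grip_width: 0.0851
finger_force: 0.0
[265.6, 321.9, 65.7, 29.7] [0.585 0.285 0.   ] 0.0
[301.8, 167.8, 35.0, 38.3] [0.5867 0.2848 0.1345] 0.9305202254476532
```

View pics/f.png

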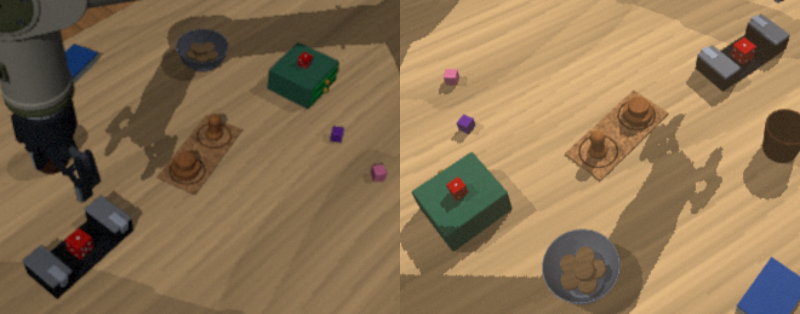

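Both views show everything in place: discs stacked in the left ring, pawn upright in the right ring, dice in the caddy bay and on the chest, bowl and cup untouched.

```bash
python3 -c "from rig import *;print(finish_job())"
```

```text
the job is handed in; nothing more can be done
None
```

The job is handed in at about 38 s of the 128 s allowed: by the final camera check all five pieces are in place and within tolerance, and the bowl and dice cup are where they were, but the judge returned no verdict.

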